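Seat the plug and hold the test box's sprung shutter half open

ROBOT

A 6-joint arm with a two-finger parallel gripper is mounted at the origin on a cart in front of the work surface, level with it; the furniture and walls round the work are solid. World frame = base frame: x ahead of the robot, y to its left, z up, the work surface at z = 0. Lengths are in mm, angles in rad, forces in N, time in s.
With the tool pointing down it reaches from about 350 to 875 mm from the base axis. Payload 4.2 kg.
Tool frame: the origin (TCP) lies on the mounting face of the last link; the fingertips stand 173 mm ahead of it and the grasp point (between the pads) lies grip_point_offset ahead of it (grip_point_offset is the distance from the TCP to the grasp point, in mm); z points along the fingers, y is the line along which they close (so a half turn about z gives the same grasp; the last joint's range is limited). The gripper opens to 85 mm and grips with 20 to 120 N. Pads are 22 mm wide; open, the fingers measure 114 mm over their backs; the gripper's body (76 mm by 85 mm) begins 54 mm behind the grasp point. The pads swing forward as they close: fully open they stand 13 mm farther back than shut.
Start: joints at [1.474, 0.385, 0.008, 0, -1.194, -0.259], TCP at [217.68, 585.846, 404.712] pointing down, gripper open.
Joint ranges: [-3.14, 3.14], [-1.21, 2.06], [-1.07, 1.41], [-3.16, 2.05], [-2.99, -0.16], [-3.1, 3.1]. Speed limits (rad/s): [2.79, 2.79, 3.14, 3.14, 3.14, 3.14].

INTERFACE

Orientations are given as a unit quaternion [x, y, z, w].
In Python, from bench import read_state, get_image, job_done, recognise, place_of, grip_point_offset gives the robot as it stands. The module is installed in compiled form; this text tells all that it offers.
- The arm moves only by the tool carry_out, never from a script. Its arguments are lists of equal length, an entry for each row: "slide": the shift along the tool's x, y, z in m, a list of three; "roll": the turn about the tool's z in degrees; "claw": the finger opening in m, from 0 to 0.0854. A call has 1 to 8 rows; each row is the pose to reach, as a shift and turn from the pose commanded when the call began, along the tool's axes at that moment; what a row does not reach only later rows make up. A row lasts 1/8 s, in which the tool goes at most 62.5 mm and 10.7 degrees, less where a joint would pass 70% of its speed; a pose out of reach is approached as far as the arm can. A call with a gripper value outside its range is refused whole. The fingers move at their own pace and stop on an object; the grip force is fixed at half the most. Time passes only in rows, so rows that repeat a pose let the fingers close. It gives the time, the measured TCP pose, the force, the opening and the grip force at its end, in the units of the state.
- read_state(): the state, without advancing time (a new reading comes with each control period).
- get_image(name): name is "scene" or "top"; returns a dict with "img" (480x640x3 uint8, red, green, blue), "z_map" (480x640 float32, mm along the optical axis (not along the pixel's ray), 0 where there is no reading), "mtx" (3x3 intrinsics, pixels), "world_from_camera" (4x4, takes a point from camera to world coordinates). Camera axes: x right, y up, looking along -z (the intrinsics and any distortion apply to the point x, -y, -z); pixel columns grow to the right and rows downward; lengths in mm; the calibration is good to about 2 mm. A picture is of the moment at which its call begins.
- job_done(): hands the job in; it is judged then, once.
Trained networks look in a picture, given as the dict that the camera call returned (one of the last four; its "shot" number tells which), for a name from the list of things; names that differ only in an ending like _2 or _b are one class to them, and where a whole thing is asked for, a point or a joint stands for the part that bears it (a point fixed in the world has none). Each returns a list of dicts, best first, with "conf" (0 to 1); they miss things now and then, are a little off and sometimes report something else, mostly with a low value. They report only what shows in the picture. A call takes as long as a camera call.
- recognise(picture, thing): "at" ([column, row] in pixels, amid what is visible of it).
- place_of(picture, thing): "at" ([column, row] in pixels: a listed point, or the origin of a listed thing).
The state is a dict: "clock": time; "joints": joint angles; "joint_vel": joint speeds; "joint_efforts": joint torques, N m; "position": TCP position; "ee_rot": TCP orientation; "contact_force": force on the tool from outside, world axes, zero at the start; "wrist_torque": the same for the moment, N m; "gripper_width": finger opening in mm; "grasp_force": force on a finger pad.
Only numpy, scipy, OpenCV 4.12 (cv2) and the standard library are available. Lean on these libraries where they do the work, as an engineer would, in place of code of your own. Each camera call takes 0.05 s, during which the arm holds its last target. There are 200 camera calls.

TASK

On the grey optical test box, press the blue plug straight down until it is fully home in its socket, with the shutter still shut. Then slide the sprung shutter by its orange tab to half of its travel, where the tab stands level with the red middle marks on the rails, without ever running it to its far end; keep it there for two seconds and finish the program while still holding it there, since it springs shut when let go. Leave the other things on the table alone.

Things in the scene. Friction and masses are not known exactly. Their poses are not given: they have to be found in the camera images.
- test_box: Grey test box fixed to the table, 100 (x) x 220 (y) x 42 mm tall; origin at the centre of its underside, z up. The shutter is on its -y half, the plug near its +y end. The shutter runs between two dark rails (at x = +-34 mm, 10 mm wide, tops 50 mm above the table, from y = -98 to +38 mm, joined at both ends by bars of that height). White marks on the rails at y = -60 mm (shut) and y = 0 (far end), red marks at y = -30 mm (half).
- plug (a joint): How far the plug has been pressed down from its highest position, m: 0 = 10 mm proud, 0.010 = fully home with its head on the black collar. It starts between 0 and 0.003 and stays where it is left; friction resists pressing with about 8 N, then a hard stop.
- plug_top (a point): Centre of the flat top of the round blue plug head (29 mm across, 20 mm tall, edge bevelled to a 25 mm flat); at x = 0, y = +82 mm in the box's frame. Its top is 80 mm above the table at plug value 0 and 70 mm when fully home. A yellow stem shows under the head until it is home. The frame's axes are the box's.
- shutter (a joint): Travel of the shutter, m, along the box's +y axis (towards the plug): 0 = shut (start), 0.030 = half, 0.060 = far end. A spring pulls it shut: about 2 N at 0, 6 N at half, 10 N at the far end (130 N/m).
- tab_top (a point): Centre of the top of the shutter's upright orange tab; moves with the shutter, at x = 0, y = -60 mm + travel in the box's frame, 80 mm above the table. The tab is 26 mm (box x) x 12 mm (box y, the slide direction) and stands 33 mm above the steel shutter plate (plate 56 x 64 mm, its top 47 mm above the table); the lowest 4 mm of the tab has a foot of 32 x 20 mm. The frame's axes are the box's.
- power_meter: yellow-and-black hand-held optical power meter, 161 x 70 x 32 mm; bystander, origin at the centre of its underside
- fault_pen: white pen-shaped red-light tester lying flat, 18 x 140 x 20 mm, long axis y; bystander, origin at the centre of its underside
- jacket_stripper: pliers-like stripper with blue handles, 155 x 41 x 12 mm; bystander, origin at the centre of its underside
- cleaner_cassette: blue and white box-shaped cleaning cassette, 66 x 105 x 34 mm; bystander, origin at the centre of its underside
- solvent_bottle: white bottle with black cap standing upright, 82 mm across, 220 mm tall; bystander, origin at the centre of its underside

How it is judged:
By the outcome, as a careful person would: the job done as asked, in the order asked, and still so for the second after the job is handed in, while the arm keeps its last pose, push and grip.
It also fails if it takes over 42 s, if anything falls off the work surface, if the arm or the gripper's body presses on something with over 40 N, if the wrist force passes 120 N, or if a joint passes its speed limit or range.

## Working session

There is one attempt and no reset: what is moved stays moved. The work goes in short steps, Python scripts to look and compute and a tool call to move; the robot and the scene stay as the last step left them, time stands still between calls to the robot, and variables do not carry over. Pictures are saved under pics/ and viewed, at most 10 in all, crops included, and the job is handed in when it is done.

Besides the shell and the picture viewer there is one more tool, called as name(argument=value, ...) on one line, values as JSON. carry_out: Moves the arm, as the interface text tells. Its arguments: {"type":"object","properties":{"slide":{"type":"array"},"roll":{"type":"array"},"claw":{"type":"array"}},"required":["slide","roll","claw"]}

```bash
mkdir -p pics
cat > h.py <<'E'
import numpy as np, cv2
from bench import *
def ray(p,uv):
    K=np.array(p["mtx"]);T=np.array(p["world_from_camera"])
    d=np.array([(uv[0]-K[0,2])/K[0,0],-(uv[1]-K[1,2])/K[1,1],-1.])
    return T[:3,3],T[:3,:3]@d
def atz(p,uv,z):
    o,d=ray(p,uv);return o+d*(z-o[2])/d[2]
def cloud(p):
    z=p["z_map"];v,u=np.mgrid[:480,:640];K=np.array(p["mtx"]);T=np.array(p["world_from_camera"])
    c=np.stack([(u-K[0,2])/K[0,0]*z,-(v-K[1,2])/K[1,1]*z,-z],-1)
    return c@T[:3,:3].T+T[:3,3]
E
python3 - <<'E'
from h import *
s=read_state();print(s);print(grip_point_offset() if callable(grip_point_offset) else grip_point_offset)
for n in ["scene","top"]:
    p=get_image(n);cv2.imwrite(f"pics/{n}0.png",p["img"][:,:,::-1]);print(n,np.array(p["world_from_camera"]).round(2).tolist())
    C=cloud(p)
    for t in ["plug_top","tab_top","test_box"]:
        for r in place_of(p,t)[:2]:
            u,v=np.round(r["at"]).astype(int)
            print(t,r,atz(p,r["at"],{"plug_top":78,"tab_top":80,"test_box":0}[t]).round(1),C[v,u].round(1))
E
```

```text
{'clock': 0.0, 'joints': array([ 1.47357613e+00,  3.85553106e-01,  6.60170936e-03, -4.99223626e-04,
       -1.19402042e+00, -2.58627911e-01]), 'joint_vel': array([ 0.00029145, -0.00050759, -0.00119299, -0.00247178, -0.00111321,
        0.00040163]), 'joint_efforts': array([-8.65307766e-05, -3.92287052e+01,  1.88397503e+01,  4.18621883e+00,
       -4.65875346e-03, -6.78794034e-07]), 'position': array([217.6181963 , 585.65957489, 403.613784  ]), 'ee_rot': array([ 9.84196316e-01, -1.77077310e-01, -1.43557793e-04,  1.10290857e-03]), 'contact_force': array([-0.08218208,  0.20910218, -0.26540618]), 'wrist_torque': array([-0.00984878,  0.02176025,  0.04907443]), 'grasp_force': 0.0, 'gripper_width': 85.7326567769365}
154.70000000000002
scene [[0.81, 0.29, -0.5, 69.22], [-0.58, 0.37, -0.72, -789.55], [-0.02, 0.88, 0.47, 604.15], [0.0, 0.0, 0.0, 1.0]]
plug_top {'at': [259.8, 239.9], 'conf': 0.44} [533.2  86.1  78. ] [534.2  87.1  77. ]
tab_top {'at': [277.6, 271.6], 'conf': 0.76} [494.4 -47.8  80. ] [496.3 -45.9  77.5]
test_box {'at': [273.6, 289.3], 'conf': 0.93} [516.2  11.5   0. ] [483.8 -48.4  45.5]
test_box {'at': [373.1, 374.6], 'conf': 0.59} [ 514.9 -301.1    0. ] [ 501.4 -315.8   17.4]
top [[-0.03, 1.0, -0.04, 537.11], [-1.0, -0.03, 0.02, 41.63], [0.01, 0.04, 1.0, 1781.59], [0.0, 0.0, 0.0, 1.0]]
plug_top {'at': [338.6, 277.9], 'conf': 0.73} [505.6 -47.9  78. ] [505.4 -48.7  83.2]
plug_top {'at': [287.4, 264.5], 'conf': 0.48} [545.9  90.5  78. ] [547.4  91.8  69.9]
tab_top {'at': [337.2, 280.1], 'conf': 0.77} [499.8 -43.8  80. ] [499.9 -43.6  73.8]
test_box {'at': [313.6, 272.9], 'conf': 0.86} [520.4  18.8   0. ] [520.5  18.3  44.8]
```

Run:
```python
from h import *
a=cv2.imread("pics/scene0.png");b=cv2.imread("pics/top0.png")
c=np.hstack([cv2.resize(a[170:370,170:370],(400,400),interpolation=2),cv2.resize(b[200:350,240:390],(400,400),interpolation=2)])
cv2.imwrite("pics/c0.png",c)
# fits by colour and depth, both cameras
for n in ["scene","top"]:
    p=get_image(n);C=cloud(p);h=cv2.cvtColor(p["img"],cv2.COLOR_RGB2HSV).astype(int)
    near=(abs(C[...,0]-520)<110)&(abs(C[...,1]-20)<130)&(p["z_map"]>0)
    for nm,lo,hi,zm in [("orange",5,18,70),("blue",95,125,66)]:
        m=near&(h[...,0]>=lo)&(h[...,0]<=hi)&(h[...,1]>130)&(h[...,2]>60)
        v,u=np.nonzero(m)
        P=C[m];print(n,nm,m.sum(),u.mean().round(1),v.mean().round(1),"z",np.percentile(P[:,2],[5,50,95]).round(1))
        t=P[P[:,2]>zm]
        if len(t):print("  top mean",t.mean(0).round(1),len(t),"uv->z",atz(p,(u.mean(),v.mean()),78).round(1))
    m=near&(C[...,2]>33)&(C[...,2]<90);print(n,"rect",cv2.minAreaRect(C[m][:,:2].astype(np.float32)),m.sum())
```

```text
scene orange 3000 276.6 299.2 z [-2.3 -0.4 58.3]
  top mean [499.8 -47.   76.3] 89 uv->z [ 446.5 -121.8   78. ]
scene blue 164 260.6 242.4 z [60.4 72.4 78. ]
  top mean [535.6  88.   73.7] 126 uv->z [528.9  75.6  78. ]
scene rect ((513.44873046875, 12.444557189941406), (222.07615661621094, 103.74769592285156), 75.74386596679688) 3157
top orange 3354 314.4 270.7 z [-7.7 -0.5  7.1]
  top mean [505.6 -45.   78.4] 15 uv->z [526.9  17.4  78. ]
top blue 109 286.7 267.8 z [44.9 75.9 83.5]
  top mean [537.4  92.3  77.2] 87 uv->z [537.1  92.6  78. ]
top rect ((514.7000122070312, 13.393714904785156), (220.1658935546875, 103.76927947998047), 75.64822387695312) 2759
```

View pics/scene0.png

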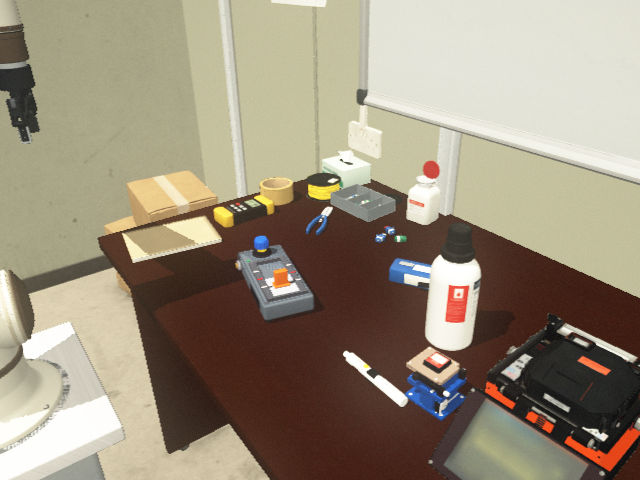

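View pics/top0.png

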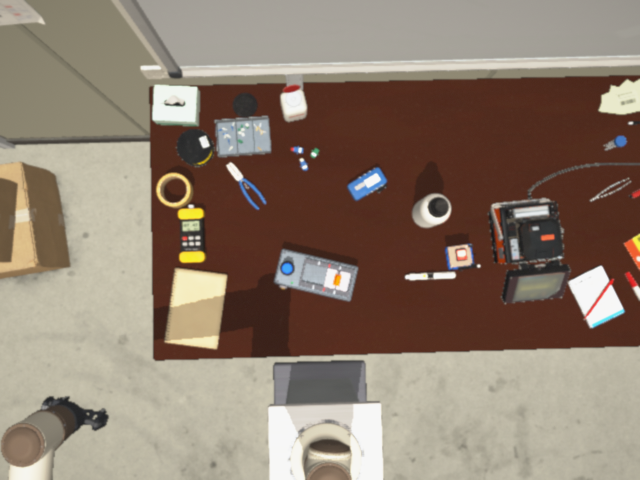

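The scene view shows the box at about (275,280), with the plug at (262,242) and the tab at (281,277). In the top view the plug is at (287,268) and the tab at (337,280). Together these put the box centre near (515,12.5) with a yaw of -14.3°. That places the plug at about (535.3,92) and the tab at about (500,-46). I'll move above the plug with the claw closed.

carry_out(slide=[[0.047, 0.035, 0], [0.094, 0.07, 0], [0.141, 0.105, 0], [0.188, 0.14, 0], [0.235, 0.176, 0], [0.282, 0.211, 0], [0.329, 0.246, 0], [0.376, 0.281, 0]], roll=[-1, -2, -3, -4, -5, -6, -6, -6], claw=[0, 0, 0, 0, 0, 0, 0, 0])

```text
clock: 1.5
position: [472.9, 189.8, 405.2]
ee_rot: [0.992, -0.125, 0.0, -0.0]
contact_force: [1.5, 1.3, 0.1]
gripper_width: -0.0
grasp_force: 0.0
```

carry_out(slide=[[0.03, 0.03, 0.02], [0.06, 0.055, 0.045], [0.085, 0.079, 0.075], [0.085, 0.079, 0.105], [0.085, 0.079, 0.122], [0.085, 0.079, 0.122], [0.085, 0.079, 0.122]], roll=[0, 0, 0, 0, 0, 0, 0], claw=[0, 0, 0, 0, 0, 0, 0])

```text
clock: 2.38
position: [535.3, 94.1, 283.7]
ee_rot: [0.992, -0.125, 0.001, -0.0]
contact_force: [-0.2, 0.4, 0.3]
gripper_width: -0.1
grasp_force: 0.0
```

Run:
```python
from h import *
s=read_state();print(s["clock"],s["position"],s["contact_force"])
p=get_image("scene");q=get_image("top")
cv2.imwrite("pics/c1.png",np.hstack([cv2.resize(p["img"][170:320,190:340,::-1],(400,400),interpolation=2),cv2.resize(q["img"][200:350,240:390,::-1],(400,400),interpolation=2)]))
T=np.linalg.inv(np.array(p["world_from_camera"]));K=np.array(p["mtx"])
for w in [s["position"]-[0,0,173],[535.3,92,78],[500.2,-45.6,80]]:
    c=T[:3,:3]@w+T[:3,3];print((K@[c[0],-c[1],-c[2]]/-c[2])[:2])
```

```text
2.375 [535.33667485  94.08784039 283.65014695] [-0.16658272  0.37527906  0.30396336]
[257.65605743 224.40206364]
[259.26452881 238.5578072 ]
[279.59172758 270.14262641]
```

View pics/c1.png

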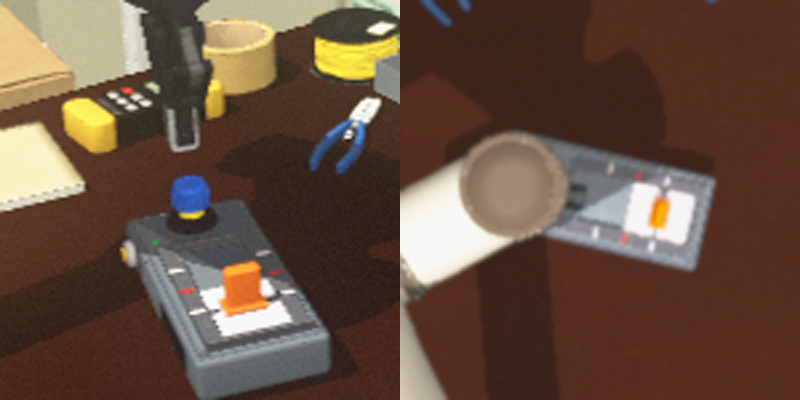

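The crop shows the plug head at crop (190,182) with the yellow stem visible, and the fingertips right above it at (185,149). The alignment is good. I'll press down gradually.

carry_out(slide=[[0, 0.002, 0.015], [0, 0.002, 0.025], [0, 0.002, 0.029], [0, 0.002, 0.032], [0, 0.002, 0.034], [0, 0.002, 0.036], [0, 0.002, 0.036]], roll=[0, 0, 0, 0, 0, 0, 0], claw=[0, 0, 0, 0, 0, 0, 0])

```text
clock: 3.35
position: [534.3, 91.8, 247.6]
ee_rot: [0.992, -0.125, -0.0, 0.0]
contact_force: [-3.4, 0.6, 5.3]
gripper_width: -0.3
grasp_force: 2.9
```

carry_out(slide=[[0, 0, 0.001], [0, 0, 0.002], [0, 0, 0.003], [0, 0, 0.004], [0, 0, 0.004]], roll=[0, 0, 0, 0, 0], claw=[0, 0, 0, 0, 0])

```text
clock: 3.98
position: [534.2, 91.8, 243.8]
ee_rot: [0.992, -0.125, -0.0, 0.0]
contact_force: [-3.3, -0.5, 6.4]
gripper_width: -0.2
grasp_force: 3.5
```

carry_out(slide=[[0, 0, 0.001], [0, 0, 0.0015], [0, 0, 0.002], [0, 0, 0.002]], roll=[0, 0, 0, 0], claw=[0, 0, 0, 0])

```text
clock: 4.47
position: [534.2, 91.9, 243.4]
ee_rot: [0.992, -0.125, 0.0, 0.0]
contact_force: [-6.4, -0.6, 17.4]
gripper_width: 0.3
grasp_force: 8.3
```

carry_out(slide=[[0, 0, 0.001], [0, 0, 0.0015], [0, 0, 0.0015], [0, 0, 0.0015]], roll=[0, 0, 0, 0], claw=[0, 0, 0, 0])

```text
clock: 4.97
position: [534.2, 91.9, 243.3]
ee_rot: [0.992, -0.124, 0.0, 0.0]
contact_force: [-10.5, 0.2, 25.0]
gripper_width: 0.2
grasp_force: 12.4
```

carry_out(slide=[[0, 0, -0.025], [0, 0, -0.055], [0, 0.05, -0.06], [0.001, 0.1, -0.06], [0.001, 0.142, -0.06], [0.001, 0.142, -0.06], [0.001, 0.142, -0.06]], roll=[0, 0, 0, 0, 0, 0, 0], claw=[0, 0, 0.03, 0.05, 0.05, 0.05, 0.05])

```text
clock: 5.85
position: [500.4, -45.9, 299.4]
ee_rot: [0.992, -0.125, 0.0, -0.0]
contact_force: [0.1, 0.2, -0.3]
gripper_width: 49.8
grasp_force: 0.0
```

Run:
```python
from h import *
s=read_state();print(s["clock"],s["position"],s["contact_force"],s["gripper_width"])
p=get_image("scene")
cv2.imwrite("pics/c2.png",cv2.resize(p["img"][180:330,190:340,::-1],(600,600),interpolation=2))
T=np.linalg.inv(np.array(p["world_from_camera"]));K=np.array(p["mtx"])
for w in [s["position"]-[0,0,173],[534.5,92,70],[500.2,-45.6,80]]:
    c=T[:3,:3]@w+T[:3,3];print((((K@[c[0],-c[1],-c[2]]/-c[2])[:2])-[190,180])*4)
```

```text
5.85 [500.42216209 -45.85508133 299.42708075] [ 0.10208639  0.23863654 -0.30983316] 49.789767865382174
[353.67146452 274.9937973 ]
[276.83061941 247.96412879]
[358.36691033 360.57050565]
```

View pics/c2.png

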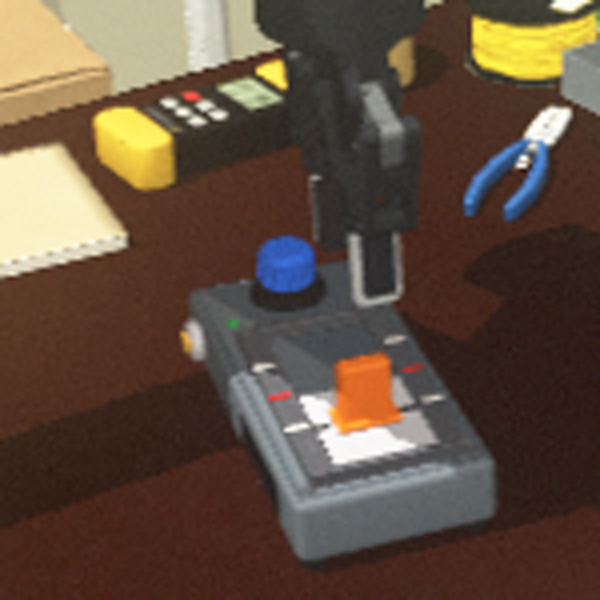

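The crop shows the plug home, with the head on the black collar and no yellow. The tab is shut at (363,358) and the open fingers are centred above it. I'll go down and grip it.

carry_out(slide=[[0, 0, 0.03], [0, 0, 0.055], [0, 0, 0.071], [0, 0, 0.071], [0, 0, 0.071], [0, 0, 0.071]], roll=[0, 0, 0, 0, 0, 0], claw=[0.05, 0.05, 0.05, 0.05, 0.03, 0.02])

```text
clock: 6.65
position: [500.5, -45.6, 229.0]
ee_rot: [0.992, -0.125, 0.001, -0.0]
contact_force: [-0.2, 0.4, 0.0]
gripper_width: 20.0
grasp_force: 0.0
```

carry_out(slide=[[0, 0, 0], [0, 0, 0], [0, 0, 0], [0, 0, 0], [0, 0, 0]], roll=[0, 0, 0, 0, 0], claw=[0.012, 0.006, 0, 0, 0])

```text
clock: 7.28
position: [500.7, -44.3, 229.3]
ee_rot: [0.992, -0.126, 0.002, -0.002]
contact_force: [-1.2, 10.3, 3.0]
gripper_width: 10.9
grasp_force: 60.4
```

carry_out(slide=[[0, -0.004, 0], [0, -0.008, 0], [0, -0.013, 0], [0, -0.018, 0], [0, -0.023, 0], [0, -0.027, 0], [0, -0.03, 0], [0, -0.03, 0]], roll=[0, 0, 0, 0, 0, 0, 0, 0], claw=[0, 0, 0, 0, 0, 0, 0, 0])

```text
clock: 8.28
position: [508.0, -17.6, 229.2]
ee_rot: [0.992, -0.125, 0.001, 0.001]
contact_force: [-0.5, -5.2, 6.3]
gripper_width: 10.9
grasp_force: 61.0
```

Run:
```python
from h import *
s=read_state();print(s["clock"],s["position"],s["contact_force"],s["ee_rot"],"travel",(s["position"]-[500.7,-44.3,0])[:2]@[.248,.969])
p=get_image("scene")
cv2.imwrite("pics/c3.png",cv2.resize(p["img"][210:310,230:330,::-1],(600,600),interpolation=2))
```

```text
8.275 [507.98861268 -17.5631934  229.23202151] [-0.45471671 -5.160545    6.31815969] [ 9.92130868e-01 -1.25202473e-01  6.32233959e-04  5.31625704e-04] travel 27.71554154075439
```

View pics/c3.png

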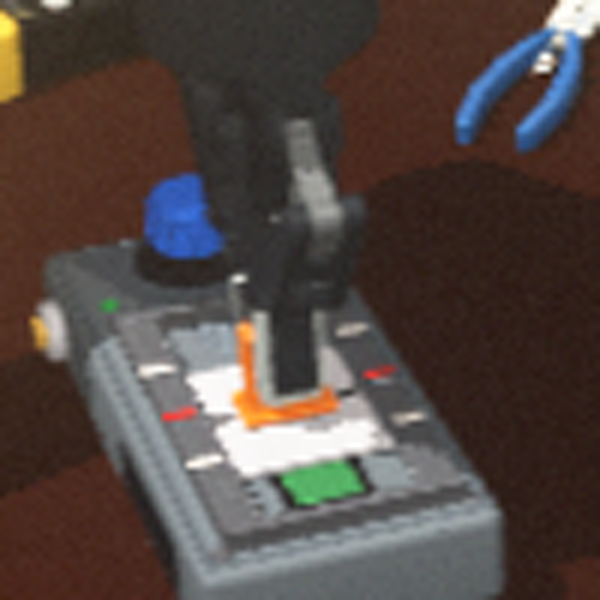

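The crop shows the tab foot at about (288,410). That is slightly short of the line joining the red marks, (180,413) to (380,372). The measured travel is about 27 mm, so I'll add 3 mm.

carry_out(slide=[[0, -0.001, 0], [0, -0.002, 0], [0, -0.003, 0], [0, -0.003, 0], [0, -0.003, 0]], roll=[0, 0, 0, 0, 0], claw=[0, 0, 0, 0, 0])

```text
clock: 8.95
position: [508.7, -14.9, 229.2]
ee_rot: [0.992, -0.125, 0.001, 0.001]
contact_force: [-0.7, -5.4, 5.0]
gripper_width: 10.8
grasp_force: 61.0
```

Run:
```python
from h import *
from scipy.spatial.transform import Rotation as R
s=read_state();g=s["position"]+154.7*R.from_quat(s["ee_rot"]).as_matrix()[:,2]
print(s["clock"],s["position"],s["contact_force"],"grasp",g,"travel",(g-[501.4,-43.8,0])[:2]@[.248,.969])
p=get_image("scene");im=np.mean([get_image("scene")["img"] for _ in range(4)],0).astype(np.uint8)
im=cv2.resize(im[255:305,240:320,::-1],(800,500),interpolation=cv2.INTER_CUBIC)
# predicted fiducials from a box pose fitted to image-found marks: just compare offsets
T=np.linalg.inv(np.array(p["world_from_camera"]));K=np.array(p["mtx"])
c0=np.array([501.4,-43.8])+60*np.array([.248,.969])
def px(x,y,z):
    w=np.r_[c0+x*np.array([.969,-.248])+y*np.array([.248,.969]),z]
    c=T[:3,:3]@w+T[:3,3];return (((K@[c[0],-c[1],-c[2]]/-c[2])[:2])-[240,255])*10+5
for n,a in {"whiteL-60":(-34,-60,50),"whiteR-60":(34,-60,50),"redL":(-34,-30,50),"redR":(34,-30,50),"L0":(-34,0,50),"R0":(34,0,50),"foot front corners bottom at half":(-16,-40,47),"fr":(16,-40,47),"plate front L half":(-28,-62,47),"plate fr R":(28,-62,47)}.items(): print(n,px(*a).round(0))
cv2.imwrite("pics/c4.png",im)
```

```text
8.95 [508.67719389 -14.87830447 229.22973011] [-0.67562003 -5.40948881  4.95322746] grasp [508.83654864 -15.07612657  74.52993867] travel 29.677697413282935
whiteL-60 [239. 322.]
whiteR-60 [577. 246.]
redL [196. 244.]
redR [527. 171.]
L0 [156. 169.]
R0 [479. 100.]
foot front corners bottom at half [301. 263.]
fr [457. 228.]
plate front L half [273. 334.]
plate fr R [551. 271.]
```

View pics/c4.png

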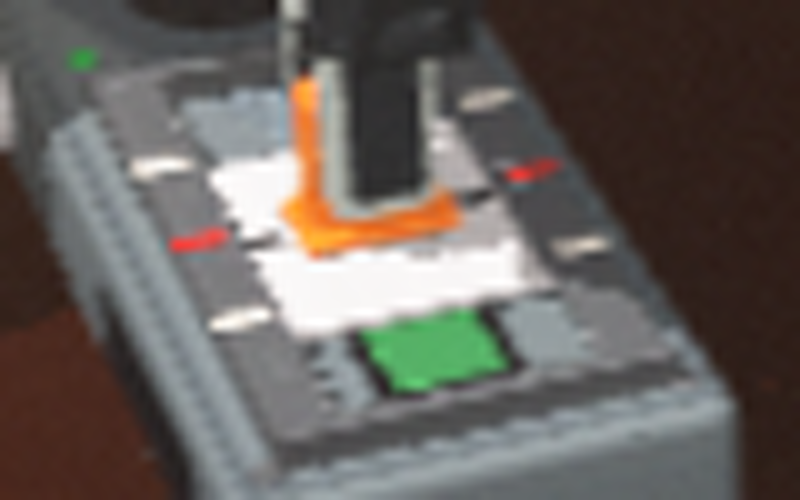

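The marks and the black index lines on the plate, at crop (262,243) and (478,198), line up with the red marks (200,241) and (535,169). They match within about 1 mm, allowing for the 3 mm height difference. I'll nudge 0.5 mm and hold.

carry_out(slide=[[0, -0.0005, 0], [0, -0.0005, 0], [0, -0.0005, 0], [0, -0.0005, 0], [0, -0.0005, 0], [0, -0.0005, 0], [0, -0.0005, 0], [0, -0.0005, 0]], roll=[0, 0, 0, 0, 0, 0, 0, 0], claw=[0, 0, 0, 0, 0, 0, 0, 0])

```text
clock: 10.2
position: [508.8, -14.4, 229.2]
ee_rot: [0.992, -0.125, 0.001, 0.001]
contact_force: [0.1, -5.2, 5.8]
gripper_width: 10.7
grasp_force: 61.0
```

carry_out(slide=[[0, 0, 0], [0, 0, 0], [0, 0, 0], [0, 0, 0], [0, 0, 0], [0, 0, 0], [0, 0, 0], [0, 0, 0]], roll=[0, 0, 0, 0, 0, 0, 0, 0], claw=[0, 0, 0, 0, 0, 0, 0, 0])

```text
clock: 11.2
position: [508.8, -14.4, 229.2]
ee_rot: [0.992, -0.125, 0.001, 0.001]
contact_force: [-0.2, -6.9, 4.8]
gripper_width: 11.1
grasp_force: 61.0
```

carry_out(slide=[[0, 0, 0], [0, 0, 0], [0, 0, 0], [0, 0, 0], [0, 0, 0], [0, 0, 0], [0, 0, 0], [0, 0, 0]], roll=[0, 0, 0, 0, 0, 0, 0, 0], claw=[0, 0, 0, 0, 0, 0, 0, 0])

```text
clock: 12.2
position: [508.8, -14.4, 229.2]
ee_rot: [0.992, -0.125, 0.001, 0.001]
contact_force: [-0.4, -6.4, 5.4]
gripper_width: 10.7
grasp_force: 61.0
```

Run:
```python
from h import *
s=read_state();print(s["clock"],s["position"],s["contact_force"],s["gripper_width"])
print(job_done())
```

```text
12.2 [508.81139541 -14.4355958  229.24291934] [-0.36937384 -6.39307984  5.35221634] 10.675305290728282
the job is handed in; nothing more can be done
None
```

I pressed the plug fully home with the shutter shut, then slid the shutter to half travel (about 30 mm by my estimate), held it there for over 2 s, and handed the job in at 12.2 s with the tab still gripped; no verdict was returned.

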